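# Load the polishing-compound feeders

### The arm

A 7-joint arm with a two-finger parallel gripper is mounted at the origin on a cart in front of the work surface, level with it; the furniture and walls round the work are solid. World frame = base frame: x ahead of the robot, y to its left, z up, the work surface at z = 0. Lengths are in m, angles in rad, forces in N, time in s.
With the tool pointing down it reaches from about 0.425 to 0.8 m from the base axis. Payload 8.3 kg.
Tool frame: the origin (TCP) lies midway between the tips of the shut fingers; the grasp point (between the pads) lies 19 mm behind it; z points along the fingers, y is the line along which they close (so a half turn about z gives the same grasp; the last joint's range is limited). The gripper opens to 85 mm and grips with 20 to 120 N. Pads are 22 mm wide; open, the fingers measure 114 mm over their backs; the gripper's body (76 mm by 85 mm) begins 54 mm behind the grasp point. The pads swing forward as they close: fully open they stand 13 mm farther back than shut.
Start: joints at [-1.339, 0.383, 0.016, 1.37, -0.006, 1.388, -0.046], TCP at [0.182, 0.598, 0.231] pointing down, gripper open.
Joint ranges: [-2.95, 2.95], [-0.25, 2.06], [-1.52, 1.56], [0.18, 2.33], [-1.44, 4.58], [0.02, 2.06], [-3.01, 3.01]. Speed limits (rad/s): [2.39, 2.39, 3.01, 3.01, 3.14, 3.14, 3.14].

### API

Orientations are given as a 3x3 rotation matrix whose columns are the frame's x, y, z axes.
In Python, from bench import telemetry, read_camera, order gives the robot as it stands.
- The arm moves only by the tool arm_command, never from a script. Its argument "targets" is a list of rows, each an object of numbers: "tx", "ty", "tz": the shift along the tool's x, y, z scaled (see below); "turn": the turn about the tool's z scaled (see below); "claw": the opening, from -1 (shut) to 1 (fully open). A call has 1 to 12 rows; each row shifts and turns the commanded pose from where the row before left it, along the tool's axes as they then stand; what a row does not reach is not made up. The controller multiplies each number of a shift by 75 cm and each number of a turn by 4 degrees. A row lasts 1/12 s, in which the tool goes at most 41.7 mm and 7.16 degrees, less where a joint would pass 70% of its speed; a pose out of reach is approached as far as the arm can. A call with a number of a shift or a turn outside -1 to 1 is refused whole. A call with a gripper value outside its range is refused whole. The fingers move at their own pace and stop on an object; "force" is the grip in N (left out, the last holds). Time passes only in rows, so rows that do not move let the fingers close. It gives the time, the measured TCP pose, the force, the opening and the grip force at its end, in the units of the state.
- telemetry.read_state(): the state, without advancing time (a new reading comes with each control period).
- read_camera(name): name is "scene" or "top" or "wrist"; returns a dict with "frame" (420x560x3 uint8, red, green, blue), "intrinsics" (3x3 intrinsics, pixels), "k1" (the pictures are not rectified: a ray, as slopes to the right and down, at radius r is drawn at 1 + k1 r^2 times it, then the intrinsics apply), "origin" and "orientation" of the camera in the world; the wrist camera has in their place "tool_from_camera" (4x4, takes a point from camera to tool coordinates, whose origin is the TCP and whose axes are the flange's). Camera axes: x right, y up, looking along -z (the intrinsics and any distortion apply to the point x, -y, -z); pixel columns grow to the right and rows downward; lengths in m; the calibration is good to about 2 mm. A picture is of the moment at which its call begins: read the wrist's pose just before it. There is no depth.
- order.sign_off(): hands the job in; it is judged then, once.
The state is a dict: "time": time; "joint_pos": joint angles; "joint_vel": joint speeds; "joint_torque": joint torques, N m; "tcp_pos": TCP position; "ee_rot": TCP orientation; "wrist_force": force on the tool from outside, world axes, zero at the start; "wrist_torque": the same for the moment, N m; "finger_gap": finger opening in m; "finger_force": force on a finger pad.
Only numpy, scipy, OpenCV 4.12 (cv2) and the standard library are available. Lean on these libraries where they do the work, as an engineer would, in place of code of your own. Each camera call takes 0.05 s, during which the arm holds its last target. There are 200 camera calls.

### The job

Load the two gravity feeders with the four full-size cakes of polishing compound so that they come out in the right order: in the feeder with the blue base the black cake at the bottom and the green one on top of it, in the feeder with the wooden base the yellow cake at the bottom and the red one on top of it. Every cake must lie flat in the middle between its feeder's four rods. Leave the two small worn stubs where they lie.

Things in the scene. Friction and masses are not known exactly. Their poses are not given: they have to be found in the camera images.
- black_cake: full-size cake of black polishing compound: a loose rigid black disc, 56 mm across and 20 mm thick, about 90 g, lying flat. Origin: centre of its underside; z up along its axis.
- green_cake: full-size cake of green polishing compound: a loose rigid green disc, 56 mm across and 20 mm thick, about 90 g, lying flat. Origin: centre of its underside; z up along its axis.
- yellow_cake: full-size cake of yellow polishing compound: a loose rigid yellow disc, 56 mm across and 20 mm thick, about 90 g, lying flat. Origin: centre of its underside; z up along its axis.
- red_cake: full-size cake of red polishing compound: a loose rigid red disc, 56 mm across and 20 mm thick, about 90 g, lying flat. Origin: centre of its underside; z up along its axis.
- green_stub: small worn stub of green compound: a loose green disc only 34 mm across and 10 mm thick, to be left alone. Origin: centre of its underside; z up.
- red_stub: small worn stub of red compound: a loose red disc only 34 mm across and 10 mm thick, to be left alone. Origin: centre of its underside; z up.
- blue_feeder: cake feeder, blue painted base and steel rods, fixed (sizes in mm): base 84 (x) x 112 (y), flat top (cake floor) at z = 14. Four 7 thick rods at x, y = +-26.5, tops at z = 72, guide the cakes put in from above. Below z = 48 the front (-x) rods are cranked out to y = +-48. Fingers closing along y pass the 46 wide gaps at +y and -y. Origin: centre of base underside (stack axis); z up.
- wood_feeder: cake feeder, wooden base and brass rods, fixed (sizes in mm): base 84 (x) x 112 (y), flat top (cake floor) at z = 14. Four 7 thick rods at x, y = +-26.5, tops at z = 72, guide the cakes put in from above. Below z = 48 the front (-x) rods are cranked out to y = +-48. Fingers closing along y pass the 46 wide gaps at +y and -y. Origin: centre of base underside (stack axis); z up.

How it is judged:
At the end, for the whole second after the job is handed in: Blue feeder: black cake on the floor, green on it; wooden feeder: yellow on the floor, red on it. Each axis within 14 mm of the feeder's axis, height within 5 mm, tilt under 0.15 rad, released, at rest; both stubs within 30 mm of their start (horizontal distance between each of black_cake, green_cake and blue_feeder below 0.014 m and z of black_cake in the frame of blue_feeder between 0.009 and 0.019 m and angle between each of black_cake, green_cake, yellow_cake, red_cake's own z axis and vertical below 0.15 rad and linear speed of each of black_cake, green_cake, yellow_cake, red_cake below 0.02 m/s and z of green_cake in the frame of blue_feeder between 0.029 and 0.039 m and horizontal distance between each of yellow_cake, red_cake and wood_feeder below 0.014 m and z of yellow_cake in the frame of wood_feeder between 0.009 and 0.019 m and z of red_cake in the frame of wood_feeder between 0.029 and 0.039 m and distance of each of green_stub, red_stub from where it was at the start of the episode below 0.03 m); the robot touches nothing.
It fails at once if the worn green stub is moved away (more than 30 mm) (distance of green_stub from where it was at the start of the episode above 0.03 m).
It fails at once if the worn red stub is moved away (more than 30 mm) (distance of red_stub from where it was at the start of the episode above 0.03 m).
It also fails if it takes over 106 s, if anything falls off the work surface, if the arm or the gripper's body presses on something with over 40 N, if the wrist force passes 120 N, or if a joint passes its speed limit or range.

## Working session

There is one attempt and no reset: what is moved stays moved. The work goes in short steps, Python scripts to look and compute and a tool call to move; the robot and the scene stay as the last step left them, time stands still between calls to the robot, and variables do not carry over. Pictures are saved under pics/ and viewed, at most 14 in all, crops included, and the job is handed in when it is done.

Besides the shell and the picture viewer there is one more tool, called after "Emit:" as name([rows], argument=value, ...), one row to a line, values as JSON. arm_command: Moves the arm, as the interface text tells. Shifts and turns lie within -1 to 1; 1 stands for 75 cm of shift or 4 degrees of turn. Its arguments: {"type":"object","properties":{"targets":{"type":"array"},"force":{"type":"number"}},"required":["targets"]}

```bash
mkdir -p pics; ls; python3 - <<'E'
from bench import telemetry, read_camera
import cv2, numpy as np
s=telemetry.read_state(); print(s['time'],s['tcp_pos'],s['ee_rot'],s['finger_gap'])
for n in ('top','scene'):
    c=read_camera(n); cv2.imwrite(f'pics/{n}0.png',c['frame'][:,:,::-1]); print(n,c['intrinsics'],c['k1'],c['origin'],c['orientation'])
c=read_camera('wrist');print(c['tool_from_camera'],c['intrinsics'],c['k1'])
E
```

```text
pics
0.0 [0.18139775 0.59756561 0.23025992] [[-9.56893711e-01  2.90437831e-01 -5.40472623e-04]
 [ 2.90438332e-01  9.56891845e-01 -1.88997240e-03]
 [-3.17456394e-05 -1.96547667e-03 -9.99998068e-01]] 0.08530099758563618
top [[424.58853466   0.         284.86926509]
 [  0.         424.58853466 215.85565062]
 [  0.           0.           1.        ]] 0.007169776551703331 [ 0.43010245 -0.01150991  1.10986085] [[ 0.01601854  0.99173112 -0.12732943]
 [-0.99982727  0.01468699 -0.0113896 ]
 [-0.00942534  0.12748988  0.99179509]]
scene [[508.44734477   0.         273.41521382]
 [  0.         508.44734477 209.45190289]
 [  0.           0.           1.        ]] -0.07448580742474299 [ 0.12066494 -0.87280375  1.09261596] [[ 0.88490619  0.34607208 -0.3117293 ]
 [-0.46564792  0.64204577 -0.60905602]
 [-0.0106328   0.68411354  0.72929802]]
[[ 5.62007575e-05  9.64722989e-01  2.63267071e-01  6.59094770e-02]
 [ 9.99999845e-01 -1.99884632e-04  5.18988381e-04 -1.09300458e-03]
 [ 5.53303064e-04  2.63267001e-01 -9.64722851e-01 -1.41071143e-01]
 [ 0.00000000e+00  0.00000000e+00  0.00000000e+00  1.00000000e+00]] [[305.63705324   0.         280.53077969]
 [  0.         305.63705324 208.18437045]
 [  0.           0.           1.        ]] -0.0058865340988556525
```

View pics/top0.png

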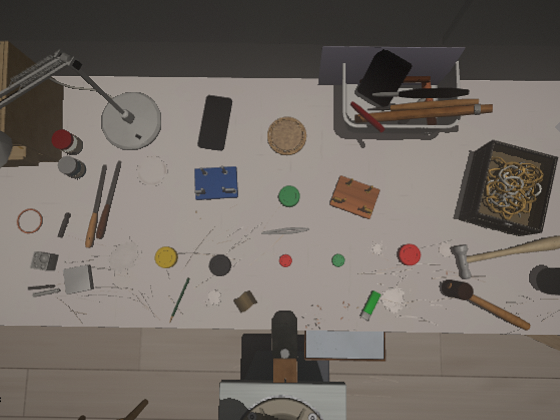

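View pics/scene0.png

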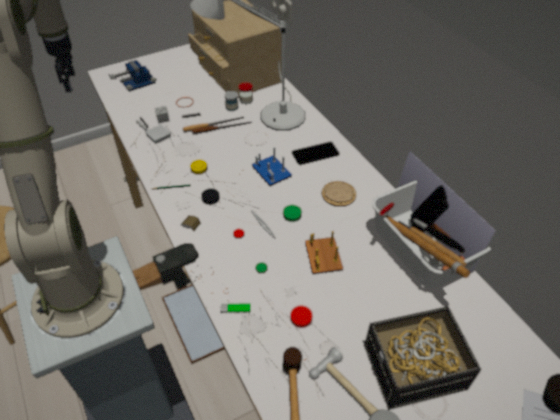

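```bash
cat > h.py <<'E'
import numpy as np, cv2
from bench import telemetry, read_camera
def cam(n):
    s=telemetry.read_state(); c=read_camera(n)
    if n=='wrist':
        T=np.array(c['tool_from_camera']);R=np.array(s['ee_rot'])
        c['origin']=R@T[:3,3]+s['tcp_pos'];c['orientation']=R@T[:3,:3]
    return c
def ray(c,p,z):
    K=np.array(c['intrinsics']);u=cv2.undistortPoints(np.float64(p).reshape(-1,1,2),K,np.array([c['k1'],0,0,0.]))[:,0]
    d=np.c_[u[:,0],-u[:,1],-np.ones(len(u))]@np.array(c['orientation']).T
    o=np.array(c['origin']);return (o+d*((z-o[2])/d[:,2])[:,None])[:,:2]
RNG={'red':[((0,150,70),(8,255,255)),((172,150,70),(180,255,255))],'yellow':[((20,130,80),(35,255,255))],
'green':[((50,110,50),(85,255,255))],'blue':[((105,110,50),(125,255,255))],'wood':[((5,100,60),(17,220,220))],'black':[((0,0,0),(180,255,50))]}
def blobs(c,col,amin=40):
    h=cv2.cvtColor(c['frame'],cv2.COLOR_RGB2HSV);m=0
    for a,b in RNG[col]: m=m|cv2.inRange(h,a,b)
    if col in('blue','wood'): m=cv2.morphologyEx(m,cv2.MORPH_CLOSE,np.ones((7,7)))
    cs,_=cv2.findContours(m,cv2.RETR_EXTERNAL,cv2.CHAIN_APPROX_NONE)
    return [k for k in cs if cv2.contourArea(k)>amin]
E
python3 - <<'E'
from h import *
c=cam('top')
for col in RNG:
    for k in blobs(c,col):
        (cx,cy),(w,h),a=cv2.minAreaRect(k)
        if not(100<cx<450 and 150<cy<300): continue
        z=.014 if col in('blue','wood') else .018
        g=ray(c,k.reshape(-1,2)+0.0,z)*1000
        (gx,gy),(gw,gh),ga=cv2.minAreaRect(g.astype(np.float32))
        print(col,np.round([cx,cy,w,h,cv2.contourArea(k)],1),'xy',np.round([gx,gy,np.hypot(gx,gy)],1),'size',np.round([gw,gh,ga],1))
f=c['frame'][150:230,170:400]
cv2.imwrite('pics/crop1.png',cv2.resize(f,None,fx=3.4,fy=3.4,interpolation=cv2.INTER_CUBIC)[:,:,::-1])
E
```

```text
red [285.3 260.3  10.6  11.3  93.5] xy [455.8  -1.8 455.8] size [27.1 28.9 45.8]
red [409.5 254.5  19.   19.  306.5] xy [ 475.6 -318.9  572.6] size [48.4 49.   0.9]
yellow [165.5 257.   20.   21.  325.5] xy [459.4 305.7 551.8] size [51.1 54.1  0.9]
green [288.6 193.6  14.   18.8  87.5] xy [628.9  -7.6 628.9] size [37.1 49.1 11.6]
blue [ 215.7  182.5   29.7   41.  1147.5] xy [656.5 184.5 681.9] size [ 79.5 107.9   4.5]
wood [ 354.4  196.8   42.3   31.2 1239.5] xy [ 623.9 -179.5  649.2] size [109.6  83.   70.4]
```

View pics/crop1.png

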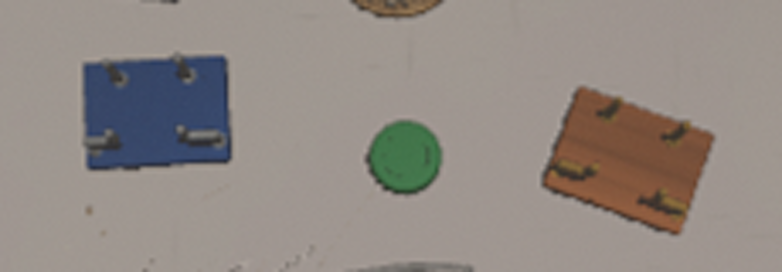

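Emit:
arm_command([
  {"tx": -0.0425, "ty": -0.0241, "tz": 0.0158, "turn": 0.0, "claw": 1},
  {"tx": -0.0425, "ty": -0.0241, "tz": 0.0158, "turn": 0.0, "claw": 1},
  {"tx": -0.0425, "ty": -0.0241, "tz": 0.0158, "turn": 0.0, "claw": 1},
  {"tx": -0.0425, "ty": -0.0241, "tz": 0.0158, "turn": 0.0, "claw": 1},
  {"tx": -0.0425, "ty": -0.0241, "tz": 0.0158, "turn": 0.0, "claw": 1},
  {"tx": -0.0425, "ty": -0.0241, "tz": 0.0158, "turn": 0.0, "claw": 1},
  {"tx": -0.0425, "ty": -0.0241, "tz": 0.0158, "turn": 0.0, "claw": 1},
  {"tx": -0.0425, "ty": -0.0241, "tz": 0.0158, "turn": 0.0, "claw": 1},
  {"tx": -0.0425, "ty": -0.0241, "tz": 0.0158, "turn": 0.0, "claw": 1},
  {"tx": -0.0425, "ty": -0.0241, "tz": 0.0158, "turn": 0.0, "claw": 1},
  {"tx": -0.0425, "ty": -0.0241, "tz": 0.0158, "turn": 0.0, "claw": 1},
  {"tx": 0, "ty": 0, "tz": 0, "turn": 0.68, "claw": 1},
])

```text
time: 1.2
tcp_pos: [0.464, 0.2969, 0.0987]
ee_rot: [[-0.939, 0.345, 0.0], [0.345, 0.939, -0.006], [-0.002, -0.005, -1.0]]
wrist_force: [-0.5, -2.1, -0.9]
finger_gap: 0.0854
finger_force: 0.0
```

```bash
cat >> h.py <<'E'
def plan(x,y,z,ang):
    "print total shift (units) & turn, plus rows needed, to reach world x,y,z, tool-y azimuth ang deg (shift before turn)"
    s=telemetry.read_state();R=np.array(s['ee_rot']);d=np.array([x,y,z])-s['tcp_pos'];t=R.T@d/.75
    a=np.degrees(np.arctan2(R[1,1],R[0,1]));print('t',round(s['time'],2),'tcp',np.round(s['tcp_pos'],4),'az',round(a,2),'gap',round(s['finger_gap'],4))
    n=int(np.ceil(np.linalg.norm(t)*.75/.0395));print('total',np.round(t,4),'turn',round((a-ang)/4,2),'rows',n,'each',np.round(t/max(n,1),4))
def disc(c,col,z=.018):
    for k in blobs(c,col,150):
        (gx,gy),r=cv2.minEnclosingCircle((ray(c,k.reshape(-1,2)+0.0,z)*1000).astype(np.float32))
        M=cv2.moments(k);print(col,np.round([M['m10']/M['m00'],M['m01']/M['m00']]),'xy',round(gx,1),round(gy,1),'r',round(r,1), 'bb',cv2.boundingRect(k))
E
python3 - <<'E'
from h import *
c=cam('wrist');cv2.imwrite('pics/w1.png',c['frame'][:,:,::-1])
disc(c,'yellow',.020)
plan(.4594,.3057,.1,70.4)
E
```

```text
yellow [291. 205.] xy 458.9 304.7 r 26.4 bb (257, 171, 69, 68)
t 1.25 tcp [0.4619 0.3005 0.0995] az 69.63 gap 0.0854
total [ 0.0055  0.0053 -0.0007] turn -0.19 rows 1 each [ 0.0055  0.0053 -0.0007]
```

View pics/w1.png

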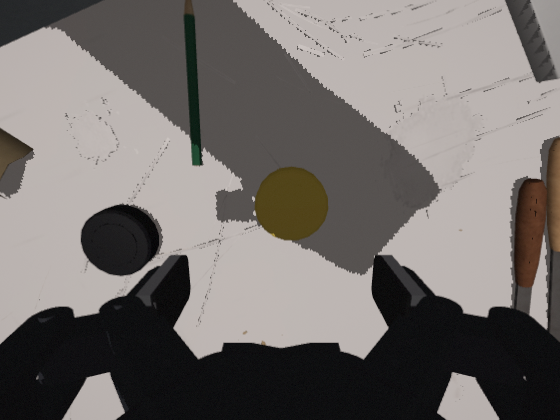

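Emit:
arm_command([
  {"tx": 0, "ty": 0, "tz": 0.033, "claw": 1},
  {"tx": 0, "ty": 0, "tz": 0.033, "claw": 1},
  {"tx": 0, "ty": 0, "tz": 0.033, "claw": 1},
  {"tx": 0, "ty": 0, "tz": 0.02, "claw": 1},
  {"tx": 0, "ty": 0, "tz": 0.01, "claw": 1},
  {"tx": 0, "ty": 0, "tz": 0.0, "claw": 1},
  {"tx": 0, "ty": 0, "tz": 0.0, "claw": 1},
], force=40)

```text
validation failed for argument at $.ta...
```

```bash
python3 - <<'E'
from h import *
plan(.4589,.3050,.002,70.4)
E
```

```text
t 1.25 tcp [0.4619 0.3005 0.0995] az 69.63 gap 0.0854
total [0.0059 0.0047 0.13  ] turn -0.19 rows 3 each [0.002  0.0016 0.0433]
```

Emit:
arm_command([
  {"tx": 0, "ty": 0, "tz": 0.033, "turn": 0, "claw": 1},
  {"tx": 0, "ty": 0, "tz": 0.033, "turn": 0, "claw": 1},
  {"tx": 0, "ty": 0, "tz": 0.033, "turn": 0, "claw": 1},
  {"tx": 0, "ty": 0, "tz": 0.02, "turn": 0, "claw": 1},
  {"tx": 0, "ty": 0, "tz": 0.01, "turn": 0, "claw": 1},
  {"tx": 0, "ty": 0, "tz": 0.0, "turn": 0, "claw": 1},
  {"tx": 0, "ty": 0, "tz": 0.0, "turn": 0, "claw": 1},
], force=40)

```text
time: 1.83
tcp_pos: [0.4593, 0.3064, 0.0046]
ee_rot: [[-0.942, 0.335, -0.0], [0.335, 0.942, 0.0], [0.0, 0.0, -1.0]]
wrist_force: [0.7, 0.8, 0.4]
finger_gap: 0.0856
finger_force: 0.0
```

```bash
python3 - <<'E'
from h import *
plan(.4589,.3050,.002,70.4)
E
```

```text
t 1.83 tcp [0.4593 0.3064 0.0046] az 70.44 gap 0.0856
total [-0.0002 -0.002   0.0035] turn 0.01 rows 1 each [-0.0002 -0.002   0.0035]
```

Emit:
arm_command([
  {"tx": 0, "ty": -0.002, "tz": 0.003, "turn": 0, "claw": -1},
  {"tx": 0, "ty": 0, "tz": 0, "turn": 0, "claw": -1},
  {"tx": 0, "ty": 0, "tz": 0, "turn": 0, "claw": -1},
  {"tx": 0, "ty": 0, "tz": 0, "turn": 0, "claw": -1},
  {"tx": 0, "ty": 0, "tz": 0, "turn": 0, "claw": -1},
  {"tx": 0, "ty": 0, "tz": 0, "turn": 0, "claw": -1},
  {"tx": 0, "ty": 0, "tz": 0, "turn": 0, "claw": -1},
  {"tx": 0, "ty": 0, "tz": 0, "turn": 0, "claw": -1},
], force=40)

```text
time: 2.5
tcp_pos: [0.4593, 0.3049, 0.0034]
ee_rot: [[-0.942, 0.336, 0.001], [0.336, 0.942, 0.001], [-0.001, 0.001, -1.0]]
wrist_force: [-2.1, -0.6, 7.7]
finger_gap: 0.0544
finger_force: 41.1
```

Emit:
arm_command([
  {"tx": 0, "ty": 0, "tz": -0.01, "turn": 0, "claw": -1},
  {"tx": 0, "ty": 0, "tz": -0.03, "turn": 0, "claw": -1},
  {"tx": 0, "ty": 0, "tz": -0.04, "turn": 0, "claw": -1},
  {"tx": 0, "ty": 0, "tz": -0.04, "turn": 0, "claw": -1},
  {"tx": 0, "ty": 0, "tz": -0.04, "turn": 0, "claw": -1},
  {"tx": 0, "ty": 0, "tz": 0, "turn": 0, "claw": -1},
  {"tx": 0, "ty": 0, "tz": 0, "turn": 0, "claw": -1},
])

```text
time: 3.08
tcp_pos: [0.4601, 0.3055, 0.1248]
ee_rot: [[-0.942, 0.336, 0.004], [0.336, 0.942, 0.004], [-0.003, 0.005, -1.0]]
wrist_force: [0.4, -0.5, -1.1]
finger_gap: 0.0543
finger_force: 42.4
```

```bash
python3 - <<'E'
from h import *
plan(.6239,-.1795,.125,70.4)
c=cam('wrist');cv2.imwrite('pics/w2.png',c['frame'][:,:,::-1])
disc(c,'yellow',.14)
E
```

```text
t 3.08 tcp [0.4601 0.3055 0.1248] az 70.39 gap 0.0543
total [-0.4228 -0.5358 -0.0016] turn -0.0 rows 13 each [-0.0325 -0.0412 -0.0001]
yellow [280. 267.] xy 456.8 305.2 r 29.1 bb (222, 207, 118, 118)
```

View pics/w2.png

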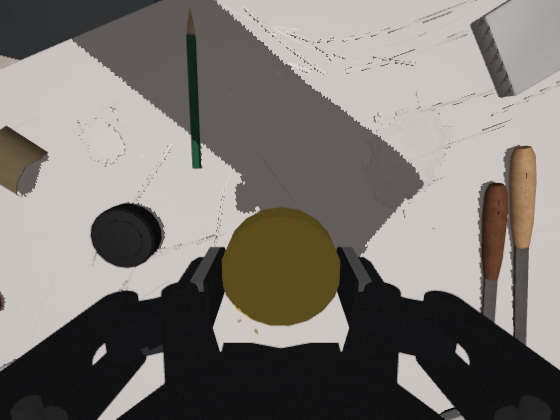

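Emit:
arm_command([
  {"tx": -0.0219, "ty": -0.0447, "tz": 0, "turn": 0, "claw": -1},
  {"tx": -0.0219, "ty": -0.0447, "tz": 0, "turn": 0, "claw": -1},
  {"tx": -0.0219, "ty": -0.0447, "tz": 0, "turn": 0, "claw": -1},
  {"tx": -0.0219, "ty": -0.0447, "tz": 0, "turn": 0, "claw": -1},
  {"tx": -0.0219, "ty": -0.0447, "tz": 0, "turn": 0, "claw": -1},
  {"tx": -0.0219, "ty": -0.0447, "tz": 0, "turn": 0, "claw": -1},
  {"tx": -0.0219, "ty": -0.0447, "tz": 0, "turn": 0, "claw": -1},
  {"tx": -0.0219, "ty": -0.0447, "tz": 0, "turn": 0, "claw": -1},
  {"tx": -0.0219, "ty": -0.0447, "tz": 0, "turn": 0, "claw": -1},
  {"tx": -0.0219, "ty": -0.0447, "tz": 0, "turn": 0, "claw": -1},
  {"tx": -0.0219, "ty": -0.0447, "tz": 0, "turn": 0, "claw": -1},
  {"tx": -0.0219, "ty": -0.0447, "tz": 0, "turn": 0, "claw": -1},
])

```text
time: 4.13
tcp_pos: [0.5084, -0.1422, 0.1208]
ee_rot: [[-0.942, 0.335, -0.002], [0.335, 0.942, 0.0], [0.002, -0.001, -1.0]]
wrist_force: [-0.1, 0.3, -0.7]
finger_gap: 0.0542
finger_force: 42.4
```

Emit:
arm_command([
  {"tx": 0, "ty": 0, "tz": 0, "turn": 0, "claw": -1},
  {"tx": 0, "ty": 0, "tz": 0, "turn": 0, "claw": -1},
  {"tx": 0, "ty": 0, "tz": 0, "turn": 0, "claw": -1},
  {"tx": 0, "ty": 0, "tz": 0, "turn": 0, "claw": -1},
])

```text
time: 4.47
tcp_pos: [0.5091, -0.1388, 0.1211]
ee_rot: [[-0.943, 0.334, -0.002], [0.334, 0.943, 0.001], [0.002, 0.0, -1.0]]
wrist_force: [-0.4, 0.5, -0.2]
finger_gap: 0.0541
finger_force: 42.5
```

```bash
cat >> h.py <<'E'
def base(c,col):
    k=max(blobs(c,col,500),key=cv2.contourArea);(gx,gy),(w,h),a=cv2.minAreaRect((ray(c,k.reshape(-1,2)+0.0,.014)*1000).astype(np.float32))
    print(col,'base',np.round([gx,gy],1),'size',np.round([w,h,a],1),'bb',cv2.boundingRect(k))
E
python3 - <<'E'
from h import *
plan(.6239,-.1795,.125,70.4)
c=cam('wrist');cv2.imwrite('pics/w3.png',c['frame'][:,:,::-1])
base(c,'wood')
E
```

```text
t 4.47 tcp [ 0.5091 -0.1388  0.1211] az 70.52 gap 0.0541
total [-1.624e-01 -1.000e-04 -5.500e-03] turn 0.03 rows 4 each [-0.0406 -0.     -0.0014]
wood base [ 612.3 -177.9] size [109.3  59.2  70.5] bb (220, 292, 119, 56)
```

View pics/w3.png

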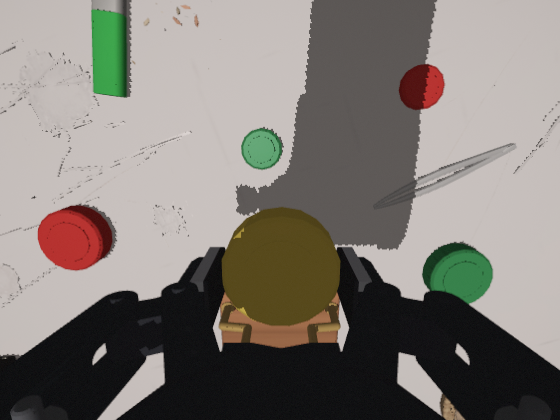

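Emit:
arm_command([
  {"tx": -0.0385, "ty": 0, "tz": 0, "turn": 0, "claw": -1},
  {"tx": -0.0385, "ty": 0, "tz": 0, "turn": 0, "claw": -1},
  {"tx": -0.0385, "ty": 0, "tz": 0, "turn": 0, "claw": -1},
  {"tx": -0.0385, "ty": 0, "tz": 0, "turn": 0, "claw": -1},
  {"tx": -0.0385, "ty": 0, "tz": 0, "turn": 0, "claw": -1},
  {"tx": -0.0385, "ty": 0, "tz": 0, "turn": 0, "claw": -1},
  {"tx": -0.0385, "ty": 0, "tz": 0, "turn": 0, "claw": -1},
  {"tx": 0, "ty": 0, "tz": 0, "turn": 0, "claw": -1},
  {"tx": 0, "ty": 0, "tz": 0, "turn": 0, "claw": -1},
  {"tx": 0, "ty": 0, "tz": 0, "turn": 0, "claw": -1},
  {"tx": 0, "ty": 0, "tz": 0, "turn": 0, "claw": -1},
])

```text
time: 5.43
tcp_pos: [0.6994, -0.2073, 0.1222]
ee_rot: [[-0.942, 0.335, -0.0], [0.335, 0.942, 0.001], [0.0, 0.0, -1.0]]
wrist_force: [0.8, -0.2, -0.1]
finger_gap: 0.0543
finger_force: 42.5
```

```bash
python3 - <<'E'
from h import *
plan(.6239,-.1795,.125,70.4)
c=cam('wrist');cv2.imwrite('pics/w4.png',c['frame'][:,:,::-1])
base(c,'wood')
E
```

```text
t 5.43 tcp [ 0.6994 -0.2073  0.1222] az 70.44 gap 0.0543
total [ 0.1073  0.0013 -0.0038] turn 0.01 rows 3 each [ 0.0358  0.0004 -0.0013]
wood base [ 625.2 -182.5] size [109.3  81.3  70.4] bb (207, 51, 147, 111)
```

View pics/w4.png

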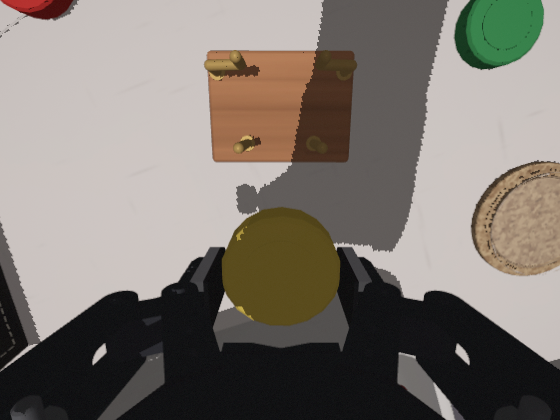

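Emit:
arm_command([
  {"tx": 0.034, "ty": 0, "tz": 0, "turn": 0, "claw": -1},
  {"tx": 0.034, "ty": 0, "tz": 0, "turn": 0, "claw": -1},
  {"tx": 0.034, "ty": 0, "tz": 0, "turn": 0, "claw": -1},
  {"tx": 0.001, "ty": 0, "tz": 0, "turn": 0, "claw": -1},
  {"tx": 0, "ty": 0, "tz": 0.02, "turn": 0, "claw": -1},
  {"tx": 0, "ty": 0, "tz": 0.02, "turn": 0, "claw": -1},
  {"tx": 0, "ty": 0, "tz": 0.015, "turn": 0, "claw": -1},
  {"tx": 0, "ty": 0, "tz": 0.015, "turn": 0, "claw": -1},
  {"tx": 0, "ty": 0, "tz": 0.01, "turn": 0, "claw": -1},
  {"tx": 0, "ty": 0, "tz": 0.01, "turn": 0, "claw": -1},
  {"tx": 0, "ty": 0, "tz": 0, "turn": 0, "claw": -1},
])

```text
time: 6.4
tcp_pos: [0.6262, -0.1822, 0.0527]
ee_rot: [[-0.942, 0.336, -0.002], [0.336, 0.942, 0.0], [0.002, -0.0, -1.0]]
wrist_force: [-1.2, 0.7, -1.4]
finger_gap: 0.0541
finger_force: 42.5
```

```bash
python3 - <<'E'
from h import *
plan(.6266,-.1815,.019,70.4)
c=cam('wrist');cv2.imwrite('pics/w5.png',c['frame'][:,:,::-1])
E
```

```text
t 6.4 tcp [ 0.6262 -0.1822  0.0527] az 70.39 gap 0.0541
total [-0.0002  0.0011  0.0449] turn -0.0 rows 1 each [-0.0002  0.0011  0.0449]
```

View pics/w5.png

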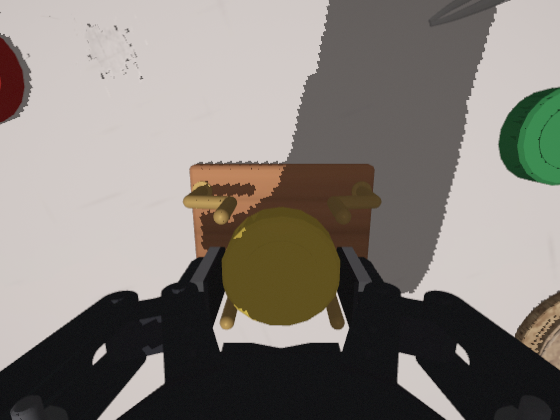

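Emit:
arm_command([
  {"tx": 0, "ty": 0.001, "tz": 0.01, "turn": 0, "claw": -1},
  {"tx": 0, "ty": 0, "tz": 0.01, "turn": 0, "claw": -1},
  {"tx": 0, "ty": 0, "tz": 0.01, "turn": 0, "claw": -1},
  {"tx": 0, "ty": 0, "tz": 0.008, "turn": 0, "claw": -1},
  {"tx": 0, "ty": 0, "tz": 0.006, "turn": 0, "claw": -1},
  {"tx": 0, "ty": 0, "tz": 0, "turn": 0, "claw": -1},
  {"tx": 0, "ty": 0, "tz": 0, "turn": 0, "claw": -1},
  {"tx": 0, "ty": 0, "tz": 0, "turn": 0, "claw": -1},
])

```text
time: 7.12
tcp_pos: [0.6275, -0.182, 0.0217]
ee_rot: [[-0.942, 0.336, 0.0], [0.336, 0.942, -0.0], [-0.0, -0.0, -1.0]]
wrist_force: [-0.1, 0.4, -1.7]
finger_gap: 0.0545
finger_force: 42.5
```

Emit:
arm_command([
  {"tx": 0, "ty": 0, "tz": 0.003, "turn": 0, "claw": -1},
  {"tx": 0, "ty": 0, "tz": 0, "turn": 0, "claw": -1},
  {"tx": 0, "ty": 0, "tz": 0, "turn": 0, "claw": 1},
  {"tx": 0, "ty": 0, "tz": 0, "turn": 0, "claw": 1},
  {"tx": 0, "ty": 0, "tz": 0, "turn": 0, "claw": 1},
  {"tx": 0, "ty": 0, "tz": 0, "turn": 0, "claw": 1},
  {"tx": 0, "ty": 0, "tz": 0, "turn": 0, "claw": 1},
  {"tx": 0, "ty": 0, "tz": -0.01, "turn": 0, "claw": 1},
  {"tx": 0, "ty": 0, "tz": -0.03, "turn": 0, "claw": 1},
  {"tx": 0, "ty": 0, "tz": -0.05, "turn": 0, "claw": 1},
  {"tx": 0, "ty": 0, "tz": -0.05, "turn": 0, "claw": 1},
  {"tx": 0, "ty": 0, "tz": 0, "turn": 0, "claw": 1},
])

```text
time: 8.12
tcp_pos: [0.6312, -0.1838, 0.1335]
ee_rot: [[-0.942, 0.336, 0.012], [0.336, 0.942, -0.003], [-0.013, 0.001, -1.0]]
wrist_force: [1.5, -1.2, 2.5]
finger_gap: 0.0852
finger_force: 0.0
```

```bash
python3 - <<'E'
from h import *
c=cam('wrist');cv2.imwrite('pics/w6.png',c['frame'][:,:,::-1])
disc(c,'yellow',.034);base(c,'wood');disc(c,'red',.02)
plan(.4756,-.3189,.12,70.4)
E
```

```text
yellow [270. 226.] xy 641.1 -199.8 r 14.6 bb (252, 216, 32, 17)
yellow [268. 176.] xy 604.7 -187.4 r 15.9 bb (250, 167, 34, 23)
wood base [ 627.1 -183.2] size [109.6  88.   70.4] bb (216, 145, 131, 99)
red [51. 77.] xy 477.7 -318.4 r 27.5 bb (15, 40, 72, 76)
t 8.17 tcp [ 0.6302 -0.1832  0.1301] az 70.37 gap 0.0852
total [ 0.1335 -0.2397  0.012 ] turn -0.01 rows 6 each [ 0.0222 -0.0399  0.002 ]
```

Emit:
arm_command([
  {"tx": 0.0211, "ty": -0.0397, "tz": 0.0, "turn": 0, "claw": 1},
  {"tx": 0.0211, "ty": -0.0397, "tz": 0.0, "turn": 0, "claw": 1},
  {"tx": 0.0211, "ty": -0.0397, "tz": 0.0, "turn": 0, "claw": 1},
  {"tx": 0.0211, "ty": -0.0397, "tz": 0.0, "turn": 0, "claw": 1},
  {"tx": 0.0211, "ty": -0.0397, "tz": 0.016, "turn": 0, "claw": 1},
  {"tx": 0.0211, "ty": -0.0397, "tz": 0.016, "turn": 0, "claw": 1},
  {"tx": 0, "ty": 0, "tz": 0, "turn": 0, "claw": 1},
  {"tx": 0, "ty": 0, "tz": 0, "turn": 0, "claw": 1},
  {"tx": 0, "ty": 0, "tz": 0, "turn": 0, "claw": 1},
  {"tx": 0, "ty": 0, "tz": 0, "turn": 0, "claw": 1},
])

```text
time: 9.0
tcp_pos: [0.4792, -0.317, 0.1003]
ee_rot: [[-0.943, 0.334, 0.001], [0.334, 0.943, 0.0], [-0.0, 0.001, -1.0]]
wrist_force: [-0.2, 0.1, -0.1]
finger_gap: 0.0851
finger_force: 0.0
```

```bash
python3 - <<'E'
from h import *
c=cam('wrist');cv2.imwrite('pics/w7.png',c['frame'][:,:,::-1])
disc(c,'red',.02)
plan(.4777,-.3184,.003,70.4)
E
```

```text
red [276. 210.] xy 474.4 -320.1 r 27.8 bb (240, 176, 73, 70)
t 9.05 tcp [ 0.4793 -0.317   0.1003] az 70.54 gap 0.0855
total [ 0.0015 -0.0026  0.1298] turn 0.04 rows 3 each [ 0.0005 -0.0009  0.0433]
```

View pics/w6.png

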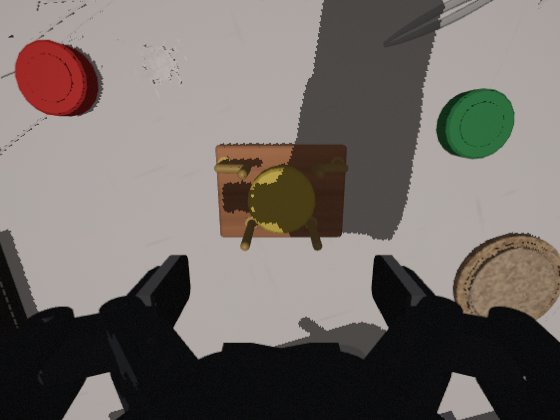

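Emit:
arm_command([
  {"tx": 0.0043, "ty": -0.0054, "tz": 0.03, "turn": 0, "claw": 1},
  {"tx": 0, "ty": 0, "tz": 0.035, "turn": 0, "claw": 1},
  {"tx": 0, "ty": 0, "tz": 0.035, "turn": 0, "claw": 1},
  {"tx": 0, "ty": 0, "tz": 0.02, "turn": 0, "claw": 1},
  {"tx": 0, "ty": 0, "tz": 0.009, "turn": 0, "claw": 1},
  {"tx": 0, "ty": 0, "tz": 0.0, "turn": 0, "claw": 1},
  {"tx": 0, "ty": 0, "tz": 0.0, "turn": 0, "claw": 1},
  {"tx": 0, "ty": 0, "tz": 0.0, "turn": 0, "claw": -1},
  {"tx": 0, "ty": 0, "tz": 0.0, "turn": 0, "claw": -1},
  {"tx": 0, "ty": 0, "tz": 0.0, "turn": 0, "claw": -1},
  {"tx": 0, "ty": 0, "tz": 0.0, "turn": 0, "claw": -1},
  {"tx": 0, "ty": 0, "tz": 0.0, "turn": 0, "claw": -1},
], force=40)

```text
time: 10.05
tcp_pos: [0.4745, -0.3214, 0.0051]
ee_rot: [[-0.942, 0.336, 0.002], [0.336, 0.942, -0.001], [-0.002, 0.0, -1.0]]
wrist_force: [-1.4, 1.2, 7.0]
finger_gap: 0.0541
finger_force: 41.5
```

Emit:
arm_command([
  {"tx": 0, "ty": 0, "tz": 0, "turn": 0, "claw": -1},
  {"tx": 0, "ty": 0, "tz": 0, "turn": 0, "claw": -1},
  {"tx": 0, "ty": 0, "tz": 0, "turn": 0, "claw": -1},
])

```text
time: 10.3
tcp_pos: [0.4745, -0.3214, 0.0051]
ee_rot: [[-0.942, 0.336, 0.002], [0.336, 0.942, -0.001], [-0.002, 0.0, -1.0]]
wrist_force: [-1.3, 1.5, 6.3]
finger_gap: 0.0539
finger_force: 41.5
```

Emit:
arm_command([
  {"tx": 0, "ty": 0, "tz": -0.02, "turn": 0, "claw": -1},
  {"tx": 0, "ty": 0, "tz": -0.05, "turn": 0, "claw": -1},
  {"tx": 0, "ty": 0, "tz": -0.05, "turn": 0, "claw": -1},
  {"tx": 0, "ty": 0, "tz": -0.045, "turn": 0, "claw": -1},
  {"tx": -0.0216, "ty": 0.0406, "tz": 0, "turn": 0, "claw": -1},
  {"tx": -0.0216, "ty": 0.0406, "tz": 0, "turn": 0, "claw": -1},
  {"tx": -0.0216, "ty": 0.0406, "tz": 0, "turn": 0, "claw": -1},
  {"tx": -0.0216, "ty": 0.0406, "tz": 0, "turn": 0, "claw": -1},
  {"tx": -0.0216, "ty": 0.0406, "tz": 0, "turn": 0, "claw": -1},
  {"tx": -0.0216, "ty": 0.0406, "tz": 0, "turn": 0, "claw": -1},
  {"tx": 0, "ty": 0, "tz": 0, "turn": 0, "claw": -1},
  {"tx": 0, "ty": 0, "tz": 0, "turn": 0, "claw": -1},
])

```text
time: 11.3
tcp_pos: [0.628, -0.1783, 0.127]
ee_rot: [[-0.944, 0.331, 0.0], [0.331, 0.944, 0.001], [-0.0, 0.001, -1.0]]
wrist_force: [-1.6, -0.6, -1.0]
finger_gap: 0.0536
finger_force: 42.9
```

Emit:
arm_command([
  {"tx": 0, "ty": 0, "tz": 0, "turn": 0, "claw": -1},
  {"tx": 0, "ty": 0, "tz": 0, "turn": 0, "claw": -1},
])

```text
time: 11.47
tcp_pos: [0.6255, -0.1831, 0.1276]
ee_rot: [[-0.941, 0.338, -0.0], [0.338, 0.941, -0.001], [-0.0, -0.001, -1.0]]
wrist_force: [0.0, -0.2, -0.3]
finger_gap: 0.0537
finger_force: 42.9
```

```bash
python3 - <<'E'
from h import *
plan(.6275,-.182,.041,70.4)
c=cam('wrist')
for k in blobs(c,'red',300): print(cv2.minEnclosingCircle(k),cv2.boundingRect(k))
E
```

```text
t 11.47 tcp [ 0.6255 -0.1831  0.1276] az 70.27 gap 0.0537
total [-0.0019  0.0024  0.1155] turn -0.03 rows 3 each [-0.0006  0.0008  0.0385]
((280.330322265625, 268.3277893066406), 59.66668701171875) (223, 210, 116, 116)
```

Cake centred as the yellow one was. Lower, release, rise.

Emit:
arm_command([
  {"tx": -0.001, "ty": 0.001, "tz": 0.02, "turn": 0, "claw": -1},
  {"tx": 0, "ty": 0, "tz": 0.02, "turn": 0, "claw": -1},
  {"tx": 0, "ty": 0, "tz": 0.015, "turn": 0, "claw": -1},
  {"tx": 0, "ty": 0, "tz": 0.015, "turn": 0, "claw": -1},
  {"tx": 0, "ty": 0, "tz": 0.012, "turn": 0, "claw": -1},
  {"tx": 0, "ty": 0, "tz": 0.01, "turn": 0, "claw": -1},
  {"tx": 0, "ty": 0, "tz": 0.01, "turn": 0, "claw": -1},
  {"tx": 0, "ty": 0, "tz": 0.01, "turn": 0, "claw": -1},
  {"tx": 0, "ty": 0, "tz": 0.003, "turn": 0, "claw": -1},
  {"tx": 0, "ty": 0, "tz": 0, "turn": 0, "claw": -1},
  {"tx": 0, "ty": 0, "tz": 0, "turn": 0, "claw": -1},
])

```text
time: 12.43
tcp_pos: [0.6275, -0.1811, 0.0411]
ee_rot: [[-0.942, 0.336, 0.0], [0.336, 0.942, -0.0], [-0.0, -0.0, -1.0]]
wrist_force: [-0.6, -0.1, -1.2]
finger_gap: 0.0535
finger_force: 42.9
```

Emit:
arm_command([
  {"tx": 0, "ty": 0, "tz": 0, "turn": 0, "claw": 1},
  {"tx": 0, "ty": 0, "tz": 0, "turn": 0, "claw": 1},
  {"tx": 0, "ty": 0, "tz": 0, "turn": 0, "claw": 1},
  {"tx": 0, "ty": 0, "tz": 0, "turn": 0, "claw": 1},
  {"tx": 0, "ty": 0, "tz": 0, "turn": 0, "claw": 1},
  {"tx": 0, "ty": 0, "tz": -0.01, "turn": 0, "claw": 1},
  {"tx": 0, "ty": 0, "tz": -0.03, "turn": 0, "claw": 1},
  {"tx": 0, "ty": 0, "tz": -0.04, "turn": 0, "claw": 1},
  {"tx": 0, "ty": 0, "tz": -0.04, "turn": 0, "claw": 1},
  {"tx": 0, "ty": 0, "tz": -0.01, "turn": 0, "claw": 1},
  {"tx": 0, "ty": 0, "tz": 0, "turn": 0, "claw": 1},
])

```text
time: 13.35
tcp_pos: [0.6292, -0.1819, 0.1426]
ee_rot: [[-0.942, 0.336, 0.006], [0.336, 0.942, -0.001], [-0.006, 0.001, -1.0]]
wrist_force: [-1.1, -0.1, 0.8]
finger_gap: 0.0853
finger_force: 0.0
```

```bash
python3 - <<'E'
from h import *
c=cam('wrist');cv2.imwrite('pics/w8.png',c['frame'][:,:,::-1])
disc(c,'red',.054);base(c,'wood');disc(c,'green',.02)
c=cam('top')
f=c['frame'];p=f[245:285,200:240];k=cv2.findContours((p.max(2)<60).astype('uint8'),cv2.RETR_EXTERNAL,cv2.CHAIN_APPROX_NONE)[0];k=max(k,key=cv2.contourArea)+np.array([200,245])
print(cv2.minEnclosingCircle(k),ray(c,[cv2.minEnclosingCircle(k)[0]],.018))
plan(.44,.165,.12,94.5)
E
```

```text
red [268. 234.] xy 641.2 -199.1 r 15.8 bb (249, 222, 36, 21)
red [273. 183.] xy 611.0 -179.5 r 18.4 bb (253, 175, 49, 20)
wood base [ 626.2 -182.9] size [109.7  86.3  70.4] bb (217, 148, 126, 94)
green [470. 127.] xy 623.5 -13.1 r 27.8 bb (437, 94, 67, 67)
((228.0, 266.5), 5.590270042419434) [[0.43761429 0.14430439]]
t 13.45 tcp [ 0.6272 -0.1808  0.1383] az 70.4 gap 0.0854
total [0.3899 0.3506 0.0245] turn -6.03 rows 10 each [0.039  0.0351 0.0024]
```

View pics/w8.png

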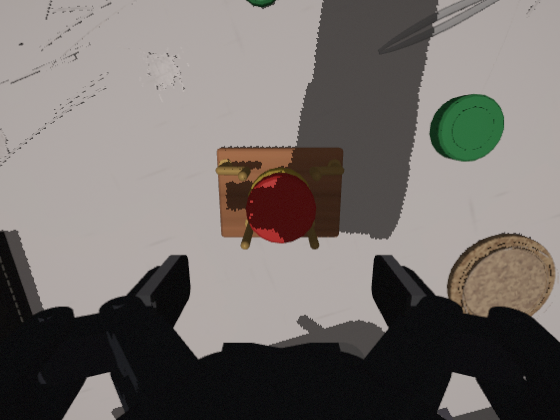

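Emit:
arm_command([
  {"tx": 0.039, "ty": 0.0351, "tz": 0, "turn": 0, "claw": 1},
  {"tx": 0.039, "ty": 0.0351, "tz": 0, "turn": 0, "claw": 1},
  {"tx": 0.039, "ty": 0.0351, "tz": 0, "turn": 0, "claw": 1},
  {"tx": 0.039, "ty": 0.0351, "tz": 0, "turn": 0, "claw": 1},
  {"tx": 0.039, "ty": 0.0351, "tz": 0, "turn": 0, "claw": 1},
  {"tx": 0.039, "ty": 0.0351, "tz": 0, "turn": 0, "claw": 1},
  {"tx": 0.039, "ty": 0.0351, "tz": 0, "turn": 0, "claw": 1},
  {"tx": 0.039, "ty": 0.0351, "tz": 0, "turn": 0, "claw": 1},
  {"tx": 0.039, "ty": 0.0351, "tz": 0, "turn": 0, "claw": 1},
  {"tx": 0.039, "ty": 0.0351, "tz": 0, "turn": 0, "claw": 1},
  {"tx": 0, "ty": 0, "tz": 0.012, "turn": -1, "claw": 1},
  {"tx": 0, "ty": 0, "tz": 0.012, "turn": -1, "claw": 1},
])

```text
time: 14.45
tcp_pos: [0.4379, 0.168, 0.119]
ee_rot: [[-0.981, 0.192, -0.002], [0.192, 0.981, -0.0], [0.002, -0.0, -1.0]]
wrist_force: [-0.2, -0.5, 0.9]
finger_gap: 0.0854
finger_force: 0.0
```

Emit:
arm_command([
  {"tx": 0, "ty": 0, "tz": 0.012, "turn": -1, "claw": 1},
  {"tx": 0, "ty": 0, "tz": 0.012, "turn": -1, "claw": 1},
  {"tx": 0, "ty": 0, "tz": 0, "turn": -1, "claw": 1},
  {"tx": 0, "ty": 0, "tz": 0, "turn": -1, "claw": 1},
  {"tx": 0, "ty": 0, "tz": 0, "turn": 0, "claw": 1},
  {"tx": 0, "ty": 0, "tz": 0, "turn": 0, "claw": 1},
  {"tx": 0, "ty": 0, "tz": 0, "turn": 0, "claw": 1},
])

```text
time: 15.03
tcp_pos: [0.4397, 0.1649, 0.1017]
ee_rot: [[-0.997, -0.074, -0.001], [-0.074, 0.997, -0.001], [0.001, -0.001, -1.0]]
wrist_force: [0.3, 0.2, 0.0]
finger_gap: 0.0851
finger_force: 0.0
```

```bash
python3 - <<'E'
from h import *
c=cam('wrist');cv2.imwrite('pics/w9.png',c['frame'][:,:,::-1])
disc(c,'black',.02)
plan(.44,.165,.003,94.5)
E
```

```text
black [279. 362.] xy 638.6 177.0 r 262.3 bb (0, 255, 560, 165)
black [283. 214.] xy 439.1 165.9 r 28.5 bb (247, 178, 72, 72)
black [394. 166.] xy 382.0 248.8 r 24.6 bb (385, 113, 36, 67)
black [57. 20.] xy 309.8 6.8 r 34.2 bb (0, 0, 107, 48)
t 15.08 tcp [0.4398 0.165  0.102 ] az 94.28 gap 0.0854
total [-3.00e-04  1.00e-04  1.32e-01] turn -0.05 rows 3 each [-0.0001  0.      0.044 ]
```

View pics/w9.png

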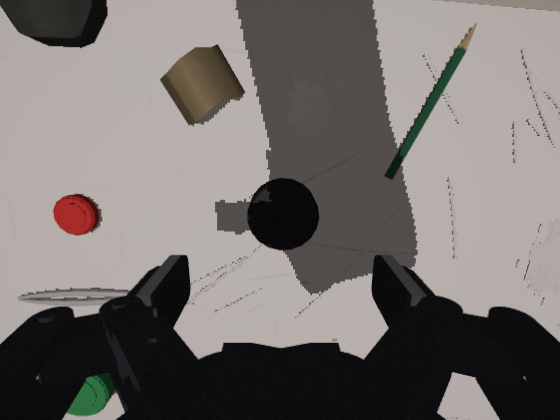

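Emit:
arm_command([
  {"tx": 0.001, "ty": 0.001, "tz": 0.03, "turn": 0, "claw": 1},
  {"tx": 0, "ty": 0, "tz": 0.035, "turn": 0, "claw": 1},
  {"tx": 0, "ty": 0, "tz": 0.035, "turn": 0, "claw": 1},
  {"tx": 0, "ty": 0, "tz": 0.02, "turn": 0, "claw": 1},
  {"tx": 0, "ty": 0, "tz": 0.01, "turn": 0, "claw": 1},
  {"tx": 0, "ty": 0, "tz": 0.0, "turn": 0, "claw": 1},
  {"tx": 0, "ty": 0, "tz": 0.0, "turn": 0, "claw": 1},
  {"tx": 0, "ty": 0, "tz": 0.0, "turn": 0, "claw": -1},
  {"tx": 0, "ty": 0, "tz": 0.0, "turn": 0, "claw": -1},
  {"tx": 0, "ty": 0, "tz": 0.0, "turn": 0, "claw": -1},
  {"tx": 0, "ty": 0, "tz": 0.0, "turn": 0, "claw": -1},
  {"tx": 0, "ty": 0, "tz": 0.0, "turn": 0, "claw": -1},
], force=40)

```text
time: 16.08
tcp_pos: [0.4402, 0.1662, 0.0065]
ee_rot: [[-0.997, -0.076, 0.002], [-0.076, 0.997, 0.001], [-0.002, 0.001, -1.0]]
wrist_force: [-3.4, -0.9, 11.4]
finger_gap: 0.0535
finger_force: 40.0
```

Emit:
arm_command([
  {"tx": 0, "ty": 0, "tz": 0, "turn": 0, "claw": -1},
  {"tx": 0, "ty": 0, "tz": 0, "turn": 0, "claw": -1},
  {"tx": 0, "ty": 0, "tz": 0, "turn": 0, "claw": -1},
])

```text
time: 16.33
tcp_pos: [0.4402, 0.1662, 0.0065]
ee_rot: [[-0.997, -0.076, 0.002], [-0.076, 0.997, 0.001], [-0.002, 0.001, -1.0]]
wrist_force: [-3.2, -0.9, 10.9]
finger_gap: 0.0538
finger_force: 40.0
```

Emit:
arm_command([
  {"tx": 0, "ty": 0, "tz": -0.02, "turn": 0, "claw": -1},
  {"tx": 0, "ty": 0, "tz": -0.045, "turn": 0, "claw": -1},
  {"tx": 0, "ty": 0, "tz": -0.045, "turn": 0, "claw": -1},
  {"tx": 0, "ty": 0, "tz": -0.045, "turn": 0, "claw": -1},
  {"tx": -0.0389, "ty": 0, "tz": 0, "turn": 0, "claw": -1},
  {"tx": -0.0389, "ty": 0, "tz": 0, "turn": 0, "claw": -1},
  {"tx": -0.0389, "ty": 0, "tz": 0, "turn": 0, "claw": -1},
  {"tx": -0.0389, "ty": 0, "tz": 0, "turn": 0, "claw": -1},
  {"tx": -0.0389, "ty": 0, "tz": 0, "turn": 0, "claw": -1},
  {"tx": -0.0389, "ty": 0, "tz": 0, "turn": 0, "claw": -1},
  {"tx": -0.0389, "ty": 0, "tz": 0, "turn": 0, "claw": -1},
  {"tx": -0.0389, "ty": 0, "tz": 0, "turn": 0, "claw": -1},
])

```text
time: 17.33
tcp_pos: [0.6734, 0.184, 0.1216]
ee_rot: [[-0.997, -0.077, 0.0], [-0.077, 0.997, 0.0], [-0.0, 0.0, -1.0]]
wrist_force: [1.4, -0.5, -0.3]
finger_gap: 0.0537
finger_force: 42.6
```

Emit:
arm_command([
  {"tx": -0.0389, "ty": 0, "tz": 0, "turn": 0, "claw": -1},
  {"tx": -0.0389, "ty": 0, "tz": 0, "turn": 0, "claw": -1},
  {"tx": 0, "ty": 0, "tz": 0, "turn": 0, "claw": -1},
  {"tx": 0, "ty": 0, "tz": 0, "turn": 0, "claw": -1},
  {"tx": 0, "ty": 0, "tz": 0, "turn": 0, "claw": -1},
  {"tx": 0, "ty": 0, "tz": 0, "turn": 0, "claw": -1},
])

```text
time: 17.83
tcp_pos: [0.7297, 0.1884, 0.1219]
ee_rot: [[-0.997, -0.077, 0.0], [-0.077, 0.997, 0.001], [-0.0, 0.0, -1.0]]
wrist_force: [-0.4, 0.5, -0.1]
finger_gap: 0.0538
finger_force: 42.6
```

```bash
python3 - <<'E'
from h import *
plan(.6565,.1845,.02,94.5)
c=cam('wrist');cv2.imwrite('pics/w10.png',c['frame'][:,:,::-1])
base(c,'blue')
E
```

```text
t 17.83 tcp [0.7297 0.1884 0.1219] az 94.4 gap 0.0538
total [0.0977 0.0023 0.1359] turn -0.02 rows 4 each [0.0244 0.0006 0.034 ]
blue base [657.8 183.8] size [ 80.9 109.2   4.4] bb (211, 61, 146, 109)
```

View pics/w10.png

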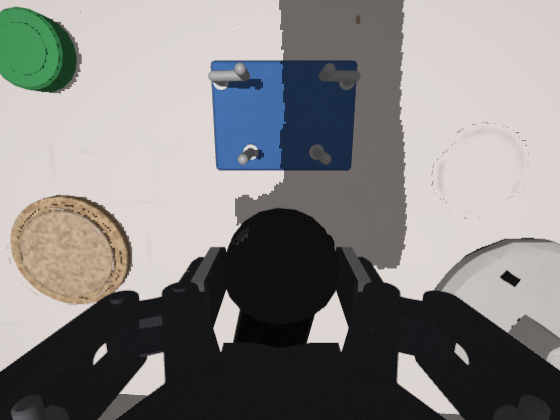

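Emit:
arm_command([
  {"tx": 0.0311, "ty": 0.0027, "tz": 0, "turn": 0, "claw": -1},
  {"tx": 0.0315, "ty": 0, "tz": 0, "turn": 0, "claw": -1},
  {"tx": 0.0315, "ty": 0, "tz": 0, "turn": 0, "claw": -1},
  {"tx": 0, "ty": 0, "tz": 0, "turn": 0, "claw": -1},
  {"tx": 0, "ty": 0, "tz": 0.02, "turn": 0, "claw": -1},
  {"tx": 0, "ty": 0, "tz": 0.02, "turn": 0, "claw": -1},
  {"tx": 0, "ty": 0, "tz": 0.015, "turn": 0, "claw": -1},
  {"tx": 0, "ty": 0, "tz": 0.015, "turn": 0, "claw": -1},
  {"tx": 0, "ty": 0, "tz": 0.01, "turn": 0, "claw": -1},
  {"tx": 0, "ty": 0, "tz": 0.01, "turn": 0, "claw": -1},
  {"tx": 0, "ty": 0, "tz": 0, "turn": 0, "claw": -1},
])

```text
time: 18.8
tcp_pos: [0.6589, 0.1845, 0.0518]
ee_rot: [[-0.997, -0.077, -0.002], [-0.077, 0.997, -0.001], [0.002, -0.001, -1.0]]
wrist_force: [0.0, -0.0, -1.4]
finger_gap: 0.0538
finger_force: 42.6
```

```bash
python3 - <<'E'
from h import *
plan(.6592,.1850,.022,94.5)
c=cam('wrist');cv2.imwrite('pics/w11.png',c['frame'][:,:,::-1])
E
```

```text
t 18.8 tcp [0.6589 0.1845 0.0518] az 94.39 gap 0.0538
total [-0.0006  0.0006  0.0397] turn -0.03 rows 1 each [-0.0006  0.0006  0.0397]
```

View pics/w11.png

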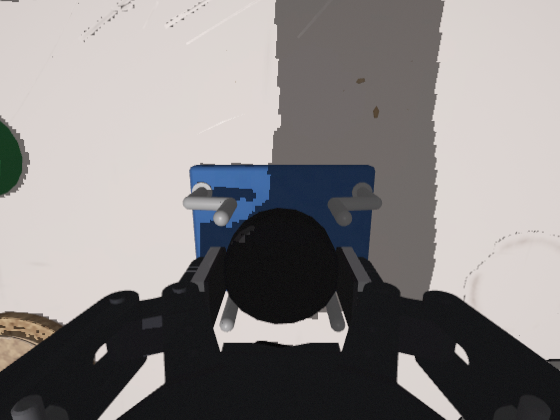

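Emit:
arm_command([
  {"tx": 0, "ty": 0, "tz": 0.01, "turn": 0, "claw": -1},
  {"tx": 0, "ty": 0, "tz": 0.01, "turn": 0, "claw": -1},
  {"tx": 0, "ty": 0, "tz": 0.01, "turn": 0, "claw": -1},
  {"tx": 0, "ty": 0, "tz": 0.006, "turn": 0, "claw": -1},
  {"tx": 0, "ty": 0, "tz": 0.004, "turn": 0, "claw": -1},
  {"tx": 0, "ty": 0, "tz": 0, "turn": 0, "claw": -1},
  {"tx": 0, "ty": 0, "tz": 0, "turn": 0, "claw": -1},
  {"tx": 0, "ty": 0, "tz": 0, "turn": 0, "claw": -1},
])

```text
time: 19.52
tcp_pos: [0.66, 0.1848, 0.024]
ee_rot: [[-0.997, -0.077, 0.001], [-0.077, 0.997, 0.0], [-0.001, 0.0, -1.0]]
wrist_force: [-0.1, 0.8, -0.9]
finger_gap: 0.0541
finger_force: 42.6
```

Emit:
arm_command([
  {"tx": 0, "ty": 0, "tz": 0, "turn": 0, "claw": 1},
  {"tx": 0, "ty": 0, "tz": 0, "turn": 0, "claw": 1},
  {"tx": 0, "ty": 0, "tz": 0, "turn": 0, "claw": 1},
  {"tx": 0, "ty": 0, "tz": 0, "turn": 0, "claw": 1},
  {"tx": 0, "ty": 0, "tz": 0, "turn": 0, "claw": 1},
  {"tx": 0, "ty": 0, "tz": -0.01, "turn": 0, "claw": 1},
  {"tx": 0, "ty": 0, "tz": -0.03, "turn": 0, "claw": 1},
  {"tx": 0, "ty": 0, "tz": -0.05, "turn": 0, "claw": 1},
  {"tx": 0, "ty": 0, "tz": -0.05, "turn": 0, "claw": 1},
  {"tx": 0, "ty": 0, "tz": 0, "turn": 0, "claw": 1},
  {"tx": 0, "ty": 0, "tz": 0, "turn": 0, "claw": 1},
  {"tx": 0, "ty": 0, "tz": 0, "turn": 0, "claw": 1},
])

```text
time: 20.52
tcp_pos: [0.6597, 0.1848, 0.1291]
ee_rot: [[-0.997, -0.077, 0.0], [-0.077, 0.997, 0.0], [-0.001, 0.0, -1.0]]
wrist_force: [0.1, -0.2, -1.1]
finger_gap: 0.0853
finger_force: 0.0
```

```bash
python3 - <<'E'
from h import *
c=cam('wrist');cv2.imwrite('pics/w12.png',c['frame'][:,:,::-1])
base(c,'blue');disc(c,'black',.034);disc(c,'green',.02)
plan(.6235,-.0131,.1,94.5)
E
```

```text
blue base [656.3 183.7] size [ 80.7 109.3   4.4] bb (216, 153, 131, 92)
black [280. 359.] xy 875.2 198.9 r 278.6 bb (0, 255, 560, 165)
black [281. 209.] xy 661.5 184.4 r 32.0 bb (242, 174, 74, 71)
black [ 82. 142.] xy 620.4 15.1 r 23.6 bb (55, 112, 38, 64)
green [ 48. 144.] xy 623.8 -7.0 r 27.4 bb (14, 111, 69, 67)
t 20.57 tcp [0.6591 0.1847 0.1279] az 94.4 gap 0.0856
total [ 0.0675 -0.2594  0.0373] turn -0.03 rows 6 each [ 0.0112 -0.0432  0.0062]
```

Emit:
arm_command([
  {"tx": 0.0113, "ty": -0.0426, "tz": 0, "turn": 0, "claw": 1},
  {"tx": 0.0113, "ty": -0.0426, "tz": 0, "turn": 0, "claw": 1},
  {"tx": 0.0113, "ty": -0.0426, "tz": 0, "turn": 0, "claw": 1},
  {"tx": 0.0113, "ty": -0.0426, "tz": 0, "turn": 0, "claw": 1},
  {"tx": 0.0113, "ty": -0.0426, "tz": 0.015, "turn": 0, "claw": 1},
  {"tx": 0.0113, "ty": -0.0426, "tz": 0.02, "turn": 0, "claw": 1},
  {"tx": 0, "ty": 0, "tz": 0, "turn": 0, "claw": 1},
  {"tx": 0, "ty": 0, "tz": 0, "turn": 0, "claw": 1},
  {"tx": 0, "ty": 0, "tz": 0, "turn": 0, "claw": 1},
  {"tx": 0, "ty": 0, "tz": 0, "turn": 0, "claw": 1},
])

```text
time: 21.4
tcp_pos: [0.6237, -0.0086, 0.1019]
ee_rot: [[-0.997, -0.079, -0.001], [-0.079, 0.997, 0.001], [0.001, 0.001, -1.0]]
wrist_force: [-0.5, 0.8, -0.3]
finger_gap: 0.0852
finger_force: 0.0
```

```bash
python3 - <<'E'
from h import *
c=cam('wrist');cv2.imwrite('pics/w13.png',c['frame'][:,:,::-1])
disc(c,'green',.02)
plan(.6235,-.010,.0035,94.5)
E
```

```text
green [274. 193.] xy 612.6 -15.0 r 23.1 bb (245, 178, 61, 33)
t 21.45 tcp [ 0.6239 -0.0083  0.1021] az 94.54 gap 0.0856
total [ 0.0006 -0.0023  0.1315] turn 0.01 rows 3 each [ 0.0002 -0.0008  0.0438]
```

```bash
python3 - <<'E'
from h import *
RNG['green']=[((45,80,15),(90,255,255))]
disc(cam('wrist'),'green',.02)
plan(.6235,-.010,.0035,94.5)
E
```

```text
green [280. 212.] xy 621.8 -9.9 r 28.0 bb (244, 176, 72, 71)
t 21.5 tcp [ 0.624  -0.0084  0.1023] az 94.54 gap 0.0857
total [ 0.0008 -0.0021  0.1317] turn 0.01 rows 3 each [ 0.0003 -0.0007  0.0439]
```

Emit:
arm_command([
  {"tx": 0.0027, "ty": -0.002, "tz": 0.03, "turn": 0, "claw": 1},
  {"tx": 0, "ty": 0, "tz": 0.035, "turn": 0, "claw": 1},
  {"tx": 0, "ty": 0, "tz": 0.035, "turn": 0, "claw": 1},
  {"tx": 0, "ty": 0, "tz": 0.02, "turn": 0, "claw": 1},
  {"tx": 0, "ty": 0, "tz": 0.01, "turn": 0, "claw": 1},
  {"tx": 0, "ty": 0, "tz": 0.0, "turn": 0, "claw": 1},
  {"tx": 0, "ty": 0, "tz": 0.0, "turn": 0, "claw": 1},
  {"tx": 0, "ty": 0, "tz": 0.0, "turn": 0, "claw": -1},
  {"tx": 0, "ty": 0, "tz": 0.0, "turn": 0, "claw": -1},
  {"tx": 0, "ty": 0, "tz": 0.0, "turn": 0, "claw": -1},
  {"tx": 0, "ty": 0, "tz": 0.0, "turn": 0, "claw": -1},
  {"tx": 0, "ty": 0, "tz": 0.0, "turn": 0, "claw": -1},
], force=40)

```text
time: 22.5
tcp_pos: [0.6229, -0.0117, 0.0068]
ee_rot: [[-0.997, -0.077, 0.003], [-0.077, 0.997, 0.001], [-0.003, 0.0, -1.0]]
wrist_force: [-2.0, 0.4, 5.4]
finger_gap: 0.0541
finger_force: 41.6
```

Emit:
arm_command([
  {"tx": 0, "ty": 0, "tz": 0, "turn": 0, "claw": -1},
  {"tx": 0, "ty": 0, "tz": 0, "turn": 0, "claw": -1},
  {"tx": 0, "ty": 0, "tz": 0, "turn": 0, "claw": -1},
])

```text
time: 22.75
tcp_pos: [0.6229, -0.0117, 0.0068]
ee_rot: [[-0.997, -0.077, 0.003], [-0.077, 0.997, 0.001], [-0.003, 0.0, -1.0]]
wrist_force: [-2.1, 0.1, 5.1]
finger_gap: 0.0536
finger_force: 41.6
```

Emit:
arm_command([
  {"tx": 0, "ty": 0, "tz": -0.02, "turn": 0, "claw": -1},
  {"tx": 0, "ty": 0, "tz": -0.05, "turn": 0, "claw": -1},
  {"tx": 0, "ty": 0, "tz": -0.05, "turn": 0, "claw": -1},
  {"tx": 0, "ty": 0, "tz": -0.045, "turn": 0, "claw": -1},
  {"tx": -0.0115, "ty": 0.0429, "tz": 0, "turn": 0, "claw": -1},
  {"tx": -0.0115, "ty": 0.0429, "tz": 0, "turn": 0, "claw": -1},
  {"tx": -0.0115, "ty": 0.0429, "tz": 0, "turn": 0, "claw": -1},
  {"tx": -0.0115, "ty": 0.0429, "tz": 0, "turn": 0, "claw": -1},
  {"tx": -0.0115, "ty": 0.0429, "tz": 0, "turn": 0, "claw": -1},
  {"tx": -0.0115, "ty": 0.0429, "tz": 0, "turn": 0, "claw": -1},
  {"tx": 0, "ty": 0, "tz": 0, "turn": 0, "claw": -1},
  {"tx": 0, "ty": 0, "tz": 0, "turn": 0, "claw": -1},
])

```text
time: 23.75
tcp_pos: [0.658, 0.1883, 0.1285]
ee_rot: [[-0.997, -0.082, -0.0], [-0.082, 0.997, 0.001], [0.0, 0.001, -1.0]]
wrist_force: [0.6, -0.7, -1.6]
finger_gap: 0.0536
finger_force: 43.0
```

Emit:
arm_command([
  {"tx": 0, "ty": 0, "tz": 0, "turn": 0, "claw": -1},
  {"tx": 0, "ty": 0, "tz": 0, "turn": 0, "claw": -1},
  {"tx": 0, "ty": 0, "tz": 0, "turn": 0, "claw": -1},
])

```text
time: 24.0
tcp_pos: [0.6589, 0.1825, 0.1291]
ee_rot: [[-0.997, -0.074, 0.0], [-0.074, 0.997, -0.001], [-0.0, -0.001, -1.0]]
wrist_force: [0.2, -0.6, -2.0]
finger_gap: 0.0535
finger_force: 43.0
```

```bash
python3 - <<'E'
from h import *
plan(.6597,.1848,.043,94.4)
RNG['green']=[((45,80,15),(90,255,255))]
for k in blobs(cam('wrist'),'green',300): print(cv2.minEnclosingCircle(k),cv2.boundingRect(k))
E
```

```text
t 24.0 tcp [0.6589 0.1825 0.1291] az 94.24 gap 0.0535
total [-0.0012  0.0031  0.1148] turn -0.04 rows 3 each [-0.0004  0.001   0.0383]
((280.4911193847656, 266.4937438964844), 59.51297378540039) (223, 207, 116, 118)
```

Emit:
arm_command([
  {"tx": -0.001, "ty": 0.001, "tz": 0.02, "turn": 0, "claw": -1},
  {"tx": 0, "ty": 0, "tz": 0.02, "turn": 0, "claw": -1},
  {"tx": 0, "ty": 0, "tz": 0.015, "turn": 0, "claw": -1},
  {"tx": 0, "ty": 0, "tz": 0.015, "turn": 0, "claw": -1},
  {"tx": 0, "ty": 0, "tz": 0.012, "turn": 0, "claw": -1},
  {"tx": 0, "ty": 0, "tz": 0.01, "turn": 0, "claw": -1},
  {"tx": 0, "ty": 0, "tz": 0.01, "turn": 0, "claw": -1},
  {"tx": 0, "ty": 0, "tz": 0.01, "turn": 0, "claw": -1},
  {"tx": 0, "ty": 0, "tz": 0.003, "turn": 0, "claw": -1},
  {"tx": 0, "ty": 0, "tz": 0, "turn": 0, "claw": -1},
  {"tx": 0, "ty": 0, "tz": 0, "turn": 0, "claw": -1},
])

```text
time: 24.97
tcp_pos: [0.6595, 0.1854, 0.0427]
ee_rot: [[-0.997, -0.077, 0.0], [-0.077, 0.997, -0.0], [-0.0, -0.0, -1.0]]
wrist_force: [-0.4, 0.1, -1.7]
finger_gap: 0.0536
finger_force: 43.0
```

Release, rise, and back off toward the robot for a clear view from above.

Emit:
arm_command([
  {"tx": 0, "ty": 0, "tz": 0, "turn": 0, "claw": 1},
  {"tx": 0, "ty": 0, "tz": 0, "turn": 0, "claw": 1},
  {"tx": 0, "ty": 0, "tz": 0, "turn": 0, "claw": 1},
  {"tx": 0, "ty": 0, "tz": 0, "turn": 0, "claw": 1},
  {"tx": 0, "ty": 0, "tz": 0, "turn": 0, "claw": 1},
  {"tx": 0, "ty": 0, "tz": -0.01, "turn": 0, "claw": 1},
  {"tx": 0, "ty": 0, "tz": -0.03, "turn": 0, "claw": 1},
  {"tx": 0, "ty": 0, "tz": -0.05, "turn": 0, "claw": 1},
  {"tx": 0, "ty": 0, "tz": -0.05, "turn": 0, "claw": 1},
  {"tx": 0, "ty": 0, "tz": -0.01, "turn": 0, "claw": 1},
  {"tx": 0, "ty": 0, "tz": 0, "turn": 0, "claw": 1},
  {"tx": 0, "ty": 0, "tz": 0, "turn": 0, "claw": 1},
])

```text
time: 25.97
tcp_pos: [0.6598, 0.1854, 0.1564]
ee_rot: [[-0.997, -0.077, 0.002], [-0.077, 0.997, 0.001], [-0.002, 0.001, -1.0]]
wrist_force: [-0.2, -1.2, -1.1]
finger_gap: 0.0855
finger_force: 0.0
```

```bash
python3 - <<'E'
from h import *
c=cam('wrist');s=cam('scene')
a=cv2.resize(c['frame'][110:270,190:370],(450,400)); b=cv2.resize(s['frame'][130:290,230:370],(350,400))
cv2.imwrite('pics/w14.png',np.hstack([a,b])[:,:,::-1])
E
```

```text
(no output)
```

View pics/w14.png

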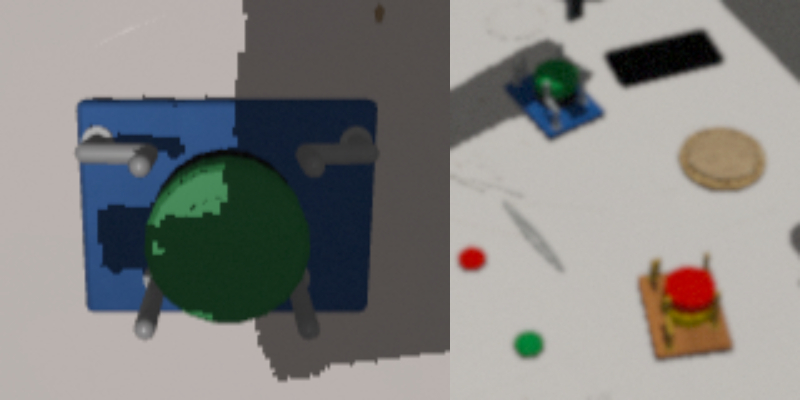

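The composite shows the green cake lying flat between the blue feeder's rods (centre about (228,237)), red on yellow in the wooden feeder (about (690,290)), and both stubs where they were.

```bash
python3 -c "
from bench import order
print(order.sign_off())"
```

```text
the job is handed in; nothing more can be done
None
```

I loaded both feeders and handed the job in at about 26 s: black under green in the blue feeder, yellow under red in the wooden one, and the stubs untouched. My last images show this, but sign-off returned no verdict.

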